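# Wind the kiln limit timer and start the kiln

## Task

Get the kiln ready to fire: wind the limit timer by turning its brass wing key clockwise, a part turn at a time, until the black pointer stands inside the green band of its dial, never letting it reach the red band. Then push the white plunger of the blue start box fully down to the end of its stroke, hold it there a moment and let it spring back up. Leave the red stop button and the pottery things standing around alone.

Things in the scene. Friction and masses are not known exactly. Their poses are not given: they have to be found in the camera images.
- timer: kiln limit timer, a grey box with an aluminium top, 150 (x) x 240 (y) x 65 mm high, fixed to the table. Origin: centre of its underside. The key's vertical axis stands at (0, -62 mm) and the dial's centre at (0, +58 mm) in its frame
- key_grip (a point): centre of the blade of the brass wing key, on the key's vertical turning axis, 111 mm above the table. The blade is upright: 78 mm long (along this frame's x, which turns with the key), 10 mm thick (along y) and 36 mm high (93 to 129 mm above the table), on an 18 mm round stem. One lobe (+x) has a black spot
- key (a joint): turn of the key in rad, from 0 (unwound), growing clockwise seen from above; hard stop at 7.6. Found at 0 to 1.2. The mainspring resists (0.2 to 0.35 N m), a ratchet-like drag keeps the key where it is left
- timer_dial (a point): centre of the white winding dial, 104 mm in diameter, on the timer's top, 68 mm above the table. Frame parallel to the timer's. The pointer's direction in this frame is (3.65 rad - joint pointer), counted anticlockwise from x seen from above: mid green is along +x. Green band: pointer 3.45 to 3.85; then bare; red band from 4.0 on
- pointer (a joint): turn of the dial's black pointer (about 41 mm long) in rad, clockwise from above, geared to the key: pointer = 0.6 x key. Green band 3.45 to 3.85 (key 5.75 to 6.42), red from 4.0 (key 6.67)
- starter: kiln start box, blue, 150 (x) x 170 (y) x 75 mm high, fixed to the table. Origin: centre of its underside. The white plunger stands at (0, +42 mm), the red stop button at (0, -45 mm) in its frame
- plunger_top (a point): centre of the top of the white plunger's round head, 44 mm in diameter and 15 mm thick, 118 mm above the table when up
- plunger (a joint): how far the plunger is pressed, in m: 0 up, 0.020 at the end of its stroke; its spring pushes back with 3.5 N up to 10.5 N
- stop_top (a point): centre of the top of the red stop button, 38 mm in diameter, on a yellow collar, 98 mm above the table: not to be pressed
- stop (a joint): how far the red stop button is pressed, in m: 0 up, 0.006 fully in
- jar: bystander: amber glass glaze jar, 72 mm in diameter, 95 mm high, loose; origin at the centre of its underside
- mug: bystander: blue mug, 80 mm in diameter, 90 mm high, loose; origin at the centre of its underside
- bowl: bystander: terracotta bowl, 130 mm in diameter, 65 mm high, loose; origin at the centre of its underside
- brush: bystander: glaze brush, 190 mm long, lying between the two boxes along x, loose; origin under its middle
- vase: bystander: white vase, up to 96 mm in diameter, 140 mm high, loose; origin at the centre of its underside
- spatula: bystander: spatula, 200 mm long, lying loose; origin under its middle
Not all that is in view belongs to the job. Leave any purple look-alike of the starter alone.

How it is judged:
On the way, in this order (a step that is already met when the one before it is completed fails the run):
1. the timer is wound: the pointer stands still inside the green band (value of joint pointer between 3.44 and 3.86 rad and velocity of joint key between -0.1 and 0.1 rad/s), for 0.3 s.
2. the white plunger is pushed fully down (over 17 of its 20 mm) with the pointer in the green band (value of joint plunger above 0.017 m and value of joint pointer between 3.44 and 3.86 rad), for 0.2 s.
At the end, for the whole second after the job is handed in: the pointer stands still inside the green band (3.44 to 3.86 rad), the white plunger has sprung back up (pressed less than 4 mm) and the red stop button is up (all of step 1 and value of joint plunger below 0.004 m and value of joint stop below 0.003 m); the robot touches nothing.
It fails at once if the pointer reaches the red band (value of joint pointer above 4 rad).
It fails at once if the red stop button is pressed (over 3 mm) (value of joint stop above 0.003 m).
It fails at once if a bystander is moved over 30 mm (distance of any of jar, mug, bowl, brush, vase, spatula from where it was at the start of the episode above 0.03 m).
It fails at once if an upright bystander is tipped (angle between any of jar, mug, bowl, vase's own z axis and vertical above 0.35 rad).
It also fails if it takes over 66 s, if anything falls off the work surface, if the arm or the gripper's body presses on something with over 40 N, if the wrist force passes 120 N, or if a joint passes its speed limit or range.

## Robot

A 6-joint arm with a two-finger parallel gripper is mounted at the origin on the work surface. World frame = base frame: x ahead of the robot, y to its left, z up, the work surface at z = 0. Lengths are in m, angles in rad, forces in N, time in s.
With the tool pointing down it reaches from about 0.25 to 0.775 m from the base axis. Payload 4 kg.
Tool frame: the origin (TCP) lies at the centre of the arm's flange, where the gripper is bolted on; the fingertips stand ahead of it and the grasp point (between the pads) lies 180 mm ahead of it (robot.tcp_to_tips is the z of the fingertips in the tool frame, in m); z points along the fingers, y is the direction in which the jaws open and shut (so a half turn about z gives the same grasp; the last joint's range is limited). The gripper opens to 94 mm and grips with 3 to 60 N. Pads are 16 mm wide; open, the fingers measure 119 mm over their backs; the gripper's body (75 mm by 177 mm) begins 78 mm behind the grasp point.
Start: joints at [-1.288, 0.087, 1.371, -0, 1.684, -0.103], TCP at [0.207, -0.51, 0.405] pointing down, gripper open.
Joint ranges: [-3.1, 3.1], [-0.76, 2.03], [0.27, 2.55], [-1.08, 4.22], [0.17, 2.65], [-2.57, 2.57]. Speed limits (rad/s): [2.79, 2.79, 3.14, 3.14, 3.14, 3.14].

## Interface

Orientations are given as [roll, pitch, yaw] about the fixed x, y, z axes, in that order (R = Rz(yaw) Ry(pitch) Rx(roll)).
In Python, from bench import robot gives the robot as it stands.
- The arm moves only by the tool move_arm, never from a script. Its argument "increments" is a list that holds one entry, the list of rows, each a list of 7 numbers: the opening, from 0 (shut) to 1 (fully open), then the shift along the tool's x, y, z as a fraction of full scale, then the turn, a rotation vector about the tool's x, y, z as a fraction of full scale. In form: [[[jaw, dx, dy, dz, rx, ry, rz], ...]]. A call has 1 to 8 rows; each row is the pose to reach, as a shift and turn from the pose commanded when the call began, along the tool's axes at that moment; what a row does not reach only later rows make up. Full scale, the value 1, is 0.1 m for a shift and pi/2 rad for a turn. A row lasts 1/12 s, in which the tool goes at most 41.7 mm and 7.16 degrees, less where a joint would pass 70% of its speed; a pose out of reach is approached as far as the arm can. A call with a number of a shift or a turn outside -1 to 1 is refused whole. A call with a gripper value outside its range is refused whole. The fingers move at their own pace and stop on an object; the grip force is fixed at half the most. Time passes only in rows, so rows that repeat a pose let the fingers close. It gives the time, the measured TCP pose, the force and the opening at its end, in the units of the state.
- robot.get_obs(): the state, without advancing time (a new reading comes with each control period).
- robot.snapshot(name): name is "side" or "top"; returns (picture, depth): 420x560x3 uint8, red, green, blue; 420x560 float32, m along the optical axis (not along the pixel's ray), 0 where there is no reading.
- robot.camera_params(name): a dict with "mtx" (3x3 intrinsics, pixels), "R" (3x3) and "t" (3): a world point X has camera coordinates R X + t. Camera axes: x right, y down, z forward; pixel columns grow to the right and rows downward; lengths in m; the calibration is good to about 2 mm. A picture is of the moment at which its call begins. camera_params takes no time and is no camera call.
- robot.close_job(): hands the job in, once; it reports no verdict.
The state is a dict: "time": time; "joint_positions": joint angles; "qvel": joint speeds; "joint_torque": joint torques, N m; "tool_pos": TCP position; "ee_rot": TCP orientation; "wrist_force": force on the tool from outside, world axes, zero at the start; "wrist_torque": the same for the moment, N m; "width": finger opening in m.
Only numpy, scipy, OpenCV 4.12 (cv2) and the standard library are available. Lean on these libraries where they do the work, as an engineer would, in place of code of your own. Each camera call takes 0.05 s, during which the arm holds its last target.

## Working session

There is one attempt and no reset: what is moved stays moved. The work goes in short steps, Python scripts to look and compute and a tool call to move; the robot and the scene stay as the last step left them, time stands still between calls to the robot, and variables do not carry over. Pictures are saved under pics/ and viewed, and the job is handed in when it is done.

Besides the shell and the picture viewer there is one more tool, called after ">>>" by a JSON object that holds its "api" and its "payload". move_arm: Moves the arm, as the interface text tells. Its arguments: {"type":"object","properties":{"increments":{"type":"array","items":{"type":"array","items":{"type":"array","items":{"type":"number","minimum":-1,"maximum":1}}}}},"required":["increments"]}

```bash
mkdir -p pics; ls
python3 - <<'E'
from bench import robot
import cv2
for n in("top","side"):
    p,d=robot.snapshot(n); cv2.imwrite(f"pics/{n}0.png",p[:,:,::-1])
    c=robot.camera_params(n); print(n,c)
print(robot.get_obs()); print(robot.tcp_to_tips)
E
```

```text
pics
top {'mtx': array([[482.06117832,   0.        , 272.82588407],
       [  0.        , 482.06117832, 211.90733862],
       [  0.        ,   0.        ,   1.        ]]), 'R': array([[ 0.00820912, -0.9998332 , -0.01631532],
       [-0.98881452, -0.00568658, -0.14904198],
       [ 0.14892434,  0.01735633, -0.98869626]]), 't': array([0.01546365, 0.5096079 , 1.24722673])}
side {'mtx': array([[410.05995649,   0.        , 280.22761918],
       [  0.        , 410.05995649, 203.04024243],
       [  0.        ,   0.        ,   1.        ]]), 'R': array([[-0.82817027, -0.56038296,  0.01024399],
       [-0.27947099,  0.39703936, -0.8742172 ],
       [ 0.48582915, -0.72686359, -0.48542698]]), 't': array([0.44475129, 0.23085697, 0.89128685])}
{'time': 0.1, 'joint_positions': array([-1.28805639e+00,  8.78572594e-02,  1.37207758e+00, -1.95523290e-06,
        1.68360852e+00, -1.03087457e-01]), 'qvel': array([-0.00094602, -0.0011726 , -0.00271641,  0.00082007, -0.00013193,
       -0.00067519]), 'joint_torque': array([ 1.98089299e-03, -3.41252804e+01, -3.03301656e+01,  7.19242170e-02,
        3.04192014e-02, -1.04615067e-04]), 'tool_pos': array([ 0.20695162, -0.50946603,  0.40364683]), 'ee_rot': array([-3.13965210e+00, -1.98804262e-04,  3.85826984e-01]), 'wrist_force': array([ 0.24844903, -0.55199553, -0.96208981]), 'wrist_torque': array([ 0.01220481,  0.03501066, -0.01539091]), 'width': 0.09406408573072449}
0.1992
```

View pics/top0.png

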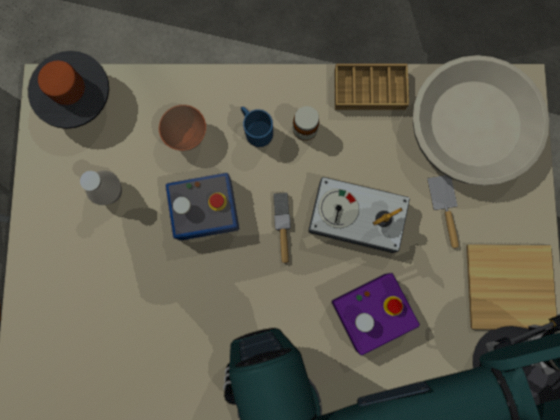

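View pics/side0.png

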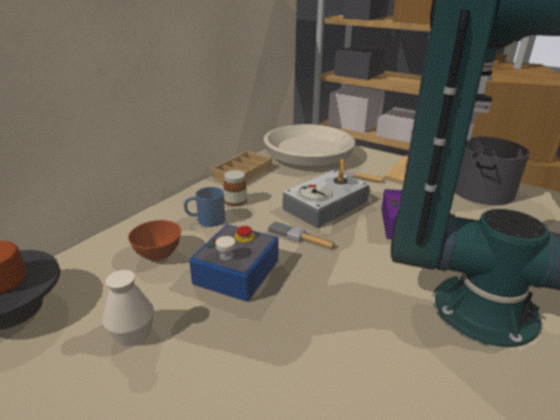

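Top view: timer with dial near (340,209) and brass key near (386,217). The plunger candidates are the white one on the blue box (181,206) and the one on the purple look-alike (365,323), so I choose blue. For the key, the only other yellowish items are the brush handle (284,245) and the spatula handle (452,228). I'll take the upright brass blade at (386,217). Next is a close crop and a measurement.

```bash
cat > h.py <<'E'
import numpy as np, cv2
from bench import robot
def ray(n,u,v,z):
    c=robot.camera_params(n); R,t,K=c["R"],c["t"],c["mtx"]
    o=-R.T@t; d=R.T@np.linalg.inv(K)@np.array([u,v,1.]); return o+d*(z-o[2])/d[2]
def proj(n,X):
    c=robot.camera_params(n); p=c["mtx"]@(c["R"]@np.array(X,float)+c["t"]); return p[:2]/p[2]
E
python3 - <<'E'
from h import *
im=cv2.imread("pics/top0.png")
a=cv2.resize(im[165:265,295:425],None,fx=6,fy=6,interpolation=cv2.INTER_CUBIC)
cv2.imwrite("pics/c1.png",np.clip(a*1.6,0,255).astype('uint8')[:600,:800])
a=cv2.resize(im[160:250,150:250],None,fx=6,fy=6,interpolation=cv2.INTER_CUBIC)
cv2.imwrite("pics/c2.png",np.clip(a*1.6,0,255).astype('uint8'))
hsv=cv2.cvtColor(im,cv2.COLOR_BGR2HSV)
# brass
sub=np.zeros(im.shape[:2],np.uint8); sub[195:240,365:412]=1
m=((hsv[:,:,0]>12)&(hsv[:,:,0]<32)&(hsv[:,:,1]>130)&(hsv[:,:,2]>60)&(sub>0)).astype(np.uint8)
print("brass",m.sum(),cv2.minAreaRect(np.argwhere(m)[:,::-1].astype(np.float32)))
pts=np.argwhere(m)[:,::-1]; print(pts.min(0),pts.max(0),pts.mean(0))
# white plunger
sub[:]=0; sub[190:220,165:200]=1
m=((hsv[:,:,1]<50)&(hsv[:,:,2]>130)&(sub>0)).astype(np.uint8)
pts=np.argwhere(m)[:,::-1]; print("pl",len(pts),cv2.minEnclosingCircle(pts.astype(np.float32)), pts.mean(0), ray("top",*pts.mean(0),.118))
sub[:]=0; sub[170:260,295:425]=1
m=((hsv[:,:,1]<60)&(hsv[:,:,2]>110)&(sub>0)).astype(np.uint8)
E
```

```text
brass 124 ((387.1470642089844, 216.41175842285156), (6.659459590911865, 29.193998336791992), 70.34617614746094)
[374 209] [400 223] [386.02419355 216.63709677]
pl 183 ((180.8478240966797, 204.56521606445312), 7.661070346832275) [181.01092896 204.80874317] [0.51419841 0.24853794 0.118     ]
```

Run:
```python
from h import *
im=cv2.imread("pics/side0.png")
a=cv2.resize(im[145:230,275:380],None,fx=7,fy=7,interpolation=cv2.INTER_CUBIC)
cv2.imwrite("pics/c3.png",np.clip(a*1.5,0,255).astype('uint8'))
```

```text
(no output)
```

View pics/c1.png

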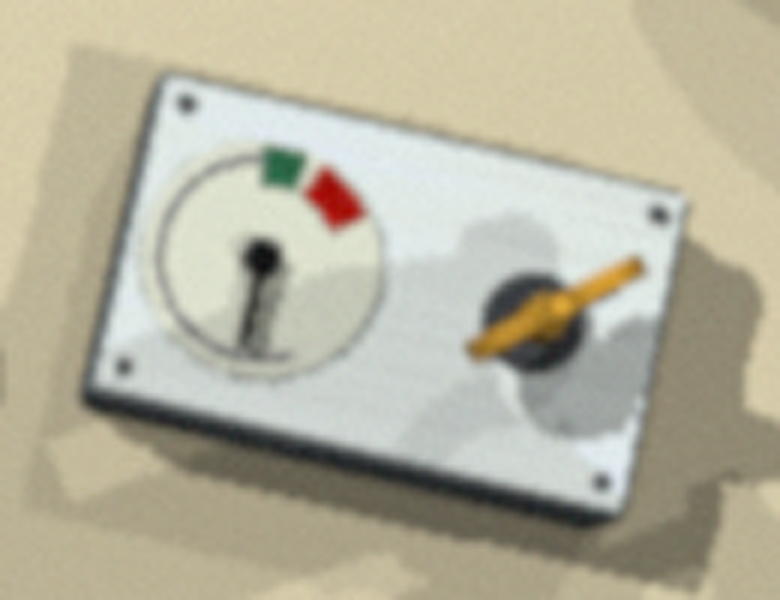

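View pics/c2.png

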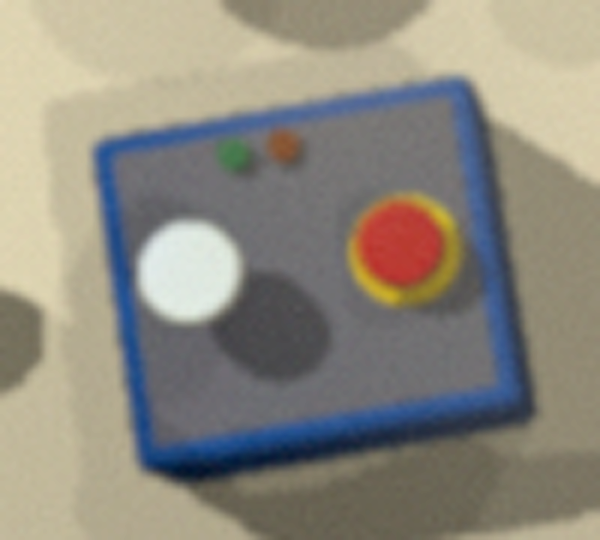

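View pics/c3.png

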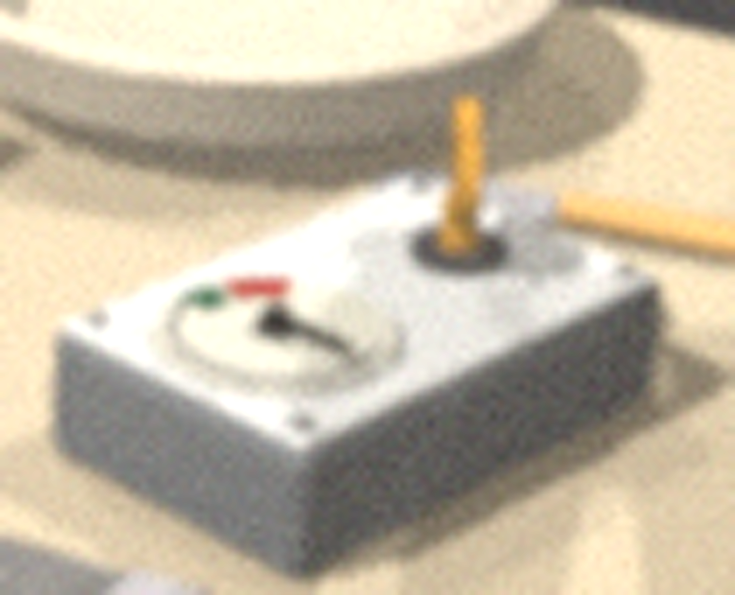

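Run:
```python
from h import *
f=lambda p,z:ray("top",(p[0]+.5)/6-.5+295,(p[1]+.5)/6-.5+165,z)[:2]
c=[f(p,.065) for p in((165,76),(687,195),(623,517),(90,388))]  # (+x+y),(+x-y),(-x-y),(-x+y)
yv=(c[0]-c[1]+c[3]-c[2]); y1=np.linalg.norm(yv)/2; xv=(c[0]-c[3]+c[1]-c[2]); 
print("size",y1,np.linalg.norm(xv)/2)
yaw=np.arctan2(yv[1],yv[0])-np.pi/2; yaw2=np.arctan2(xv[1],xv[0]); print("yaw",yaw,yaw2)
ctr=sum(c)/4; R=lambda a:np.array([[np.cos(a),-np.sin(a)],[np.sin(a),np.cos(a)]])
ya=(yaw+yaw2)/2
print("ctr",ctr,"key",ctr+R(ya)@[0,-.062],"dial",ctr+R(ya)@[0,.058])
print("screws ctr",sum(f(p,.067) for p in((187,104),(658,215),(601,483),(124,367)))/4)
a,b=f((472,350),.129),f((640,266),.129); print("blade",a,b,(a+b)/2,np.linalg.norm(a-b),np.arctan2(*(b-a)[::-1]))
h,t=f((262,258),.07),f((251,352),.07); pa=np.arctan2(*(t-h)[::-1]); print("hub",h,"ptr len",np.linalg.norm(t-h),"pointer",(3.65-(pa-ya))%6.283)
g=f((284,168),.068); print("green dir rel",np.arctan2(*(g-f((262,260),.068))[::-1])-ya)
g=ray("side",275+(275+.5)/7-.5,145+(322)/7-.5,.07); t=ray("side",275+(352+.5)/7-.5,145+(358)/7-.5,.07)
print("side pointer", g,t,(3.65-np.arctan2(*(t-g)[:2][::-1])+ya)%6.283)
# starter top corners, crop2
k=lambda p,z:ray("top",(p[0]+.5)/6-.5+150,(p[1]+.5)/6-.5+160,z)[:2]
c=[k(p,.075) for p in((97,145),(467,80),(532,412),(150,468))]
yv=(c[0]-c[1]+c[3]-c[2]);ys=np.arctan2(yv[1],yv[0])-np.pi/2;ct=sum(c)/4
print("starter",ct,ys,"plunger",ct+R(ys)@[0,.042],"stop",ct+R(ys)@[0,-.045],"direct",k((189,272),.118),k((400,246),.098))
```

```text
size 0.23317645188082167 0.14290848147993765
yaw -0.22932720084250113 -0.2306102245498845
ctr [ 0.50304444 -0.20736007] key [ 0.48891173 -0.26772782] dial [ 0.51626537 -0.150887  ]
screws ctr [ 0.50332857 -0.20764691]
blade [ 0.4698657  -0.22982383] [ 0.5051154  -0.29949084] [ 0.48749055 -0.26465733] 0.07807710746065107 -1.1023808251421054
hub [ 0.51705331 -0.15143052] ptr len 0.04137976522206914 pointer 0.404957027052943
green dir rel -0.01246179175546247
side pointer [ 0.52135803 -0.15453412  0.07      ] [ 0.4787227  -0.14464711  0.07      ] 0.5063081122653158
starter [0.52005658 0.20416587] 0.167637861778535 plunger [0.51304872 0.24557709] stop [0.527565   0.15979669] direct [0.51392458 0.24834531] [0.52893133 0.16281643]
```

The crops confirm the choice: the pointer (hub at crop px 262,258, tip at 251,352) reads about 0.42 rad, so the key is at about 0.7. The blade axis is at world -1.10 rad and the key at about (0.488,-0.266). The plan is two grasps starting at yaw 2.04 with positive rz as winding, for a total of about 5.4 rad.

>>> {"api": "move_arm", "payload": {"increments": [[[1, 0.12, -0.04, 0, 0, 0, -0.07], [1, 0.25, -0.08, 0, 0, 0, -0.15], [1, 0.38, -0.13, 0, 0, 0, -0.22], [1, 0.5, -0.17, 0, 0, 0, -0.3], [1, 0.62, -0.21, 0, 0, 0, -0.37], [1, 0.75, -0.26, 0, 0, 0, -0.45], [1, 0.88, -0.3, 0, 0, 0, -0.52], [1, 1, -0.34, 0, 0, 0, -0.6]]]}}

```text
time: 0.77
tool_pos: [0.2873, -0.4399, 0.404]
ee_rot: [-3.141, -0.001, 1.333]
wrist_force: [-0.2, 0.4, 0.1]
width: 0.0938
```

```bash
cat >> h.py <<'E'
def inc(x,y,z,yaw,o=None):
    from scipy.spatial.transform import Rotation as Ro
    o=robot.get_obs(); R=Ro.from_euler('xyz',o['ee_rot']); T=Ro.from_euler('xyz',[np.pi,0,yaw])
    s=R.inv().apply(np.array([x,y,z])-o['tool_pos'])/0.1; r=(R.inv()*T).as_rotvec()/(np.pi/2)
    print("t",round(o['time'],2),"pos",o['tool_pos'].round(4),"rpy",o['ee_rot'].round(3),"q",o['joint_positions'].round(2),"w",round(o['width'],4),"F",o['wrist_force'].round(1)); print("shift",s.round(3),"rot",r.round(3))
E
python3 -c "
from h import *
inc(.488,-.266,.4,2.04)"
```

```text
t 0.77 pos [ 0.2873 -0.4399  0.404 ] rpy [-3.141e+00 -1.000e-03  1.333e+00] q [-1.1   0.03  1.43  0.    1.68 -0.86] w 0.0938 F [-0.2  0.4  0.1]
shift [2.162 1.542 0.041] rot [-0.    -0.001 -0.45 ]
```

>>> {"api": "move_arm", "payload": {"increments": [[[1, 0.16, 0.12, 0, 0, 0, -0.07], [1, 0.33, 0.23, 0, 0, 0, -0.15], [1, 0.5, 0.35, 0, 0, 0, -0.22], [1, 0.66, 0.47, 0, 0, 0, -0.3], [1, 0.83, 0.59, 0, 0, 0, -0.37], [1, 1, 0.71, 0, 0, 0, -0.44]]]}}

```text
time: 1.27
tool_pos: [0.3804, -0.3597, 0.4041]
ee_rot: [-3.141, -0.001, 2.024]
wrist_force: [0.4, -0.7, -0.0]
width: 0.094
```

```bash
python3 -c "
from h import *
inc(.488,-.266,.4,2.04)"
```

```text
t 1.27 pos [ 0.3804 -0.3597  0.4041] rpy [-3.141e+00 -1.000e-03  2.024e+00] q [-0.87  0.03  1.43 -0.    1.68 -1.32] w 0.094 F [ 0.4 -0.7 -0. ]
shift [0.371 1.378 0.041] rot [-0.    -0.001 -0.01 ]
```

>>> {"api": "move_arm", "payload": {"increments": [[[1, 0.06, 0.25, 0, 0, 0, 0], [1, 0.13, 0.5, 0, 0, 0, 0], [1, 0.2, 0.75, 0, 0, 0, -0.01], [1, 0.27, 1, 0, 0, 0, -0.01]]]}}

```text
time: 1.6
tool_pos: [0.459, -0.2919, 0.4041]
ee_rot: [-3.141, -0.001, 2.035]
wrist_force: [0.1, 0.1, 0.1]
width: 0.094
```

```bash
python3 -c "
from h import *
inc(.488,-.266,.33,2.04)"
```

```text
t 1.6 pos [ 0.459  -0.2919  0.4041] rpy [-3.141e+00 -1.000e-03  2.035e+00] q [-0.67  0.07  1.39 -0.    1.68 -1.13] w 0.094 F [0.1 0.1 0.1]
shift [0.101 0.376 0.741] rot [-0.    -0.001 -0.003]
```

>>> {"api": "move_arm", "payload": {"increments": [[[1, 0.05, 0.19, 0, 0, 0, 0], [1, 0.1, 0.38, 0, 0, 0, 0], [1, 0.1, 0.38, 0.2, 0, 0, 0], [1, 0.1, 0.38, 0.4, 0, 0, 0], [1, 0.1, 0.38, 0.6, 0, 0, 0], [1, 0.1, 0.38, 0.6, 0, 0, 0]]]}}

```text
time: 2.1
tool_pos: [0.487, -0.266, 0.3392]
ee_rot: [-3.137, -0.009, 2.035]
wrist_force: [0.0, 1.5, -0.9]
width: 0.0938
```

Run:
```python
from h import *
inc(.488,-.266,.293,2.04)
p,d=robot.snapshot("side")
a=cv2.resize(p[90:230,270:410,::-1],None,fx=4,fy=4,interpolation=cv2.INTER_CUBIC)
p,d=robot.snapshot("top")
b=cv2.resize(p[150:290,300:440,::-1],None,fx=4,fy=4,interpolation=cv2.INTER_CUBIC)
im=cv2.resize(np.hstack([a,b]),(800,400)); cv2.imwrite("pics/s1.png",np.clip(im*1.4,0,255).astype('uint8'))
```

```text
t 2.1 pos [ 0.487  -0.266   0.3392] rpy [-3.137 -0.009  2.035] q [-0.6   0.12  1.46 -0.    1.57 -1.07] w 0.0938 F [ 0.   1.5 -0.9]
shift [-0.008  0.012  0.461] rot [-0.003 -0.006 -0.003]
```

View pics/s1.png

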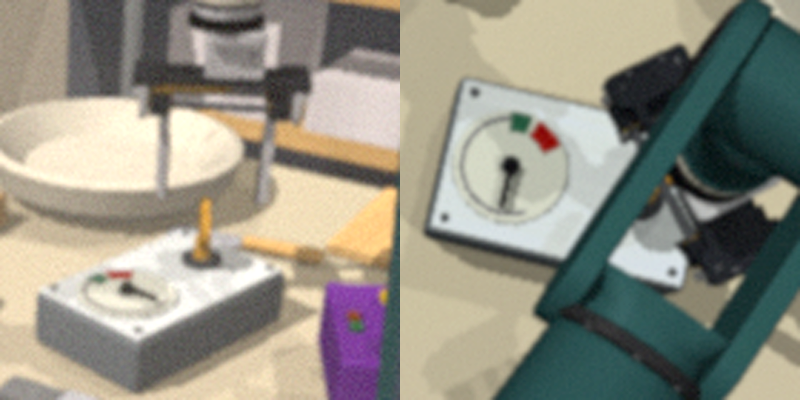

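Run:
```python
from h import *
for z in(.093,.111,.129,.14):print(z,proj("side",(.488,-.266,z)), [proj("side",(.488+s*.047*.89,-.266+s*.047*.45,z)).round(1) for s in(-1,1)])
p=cv2.imread("pics/side0.png");h=cv2.cvtColor(p,cv2.COLOR_BGR2HSV)
m=(h[:,:,0]>8)&(h[:,:,0]<28)&(h[:,:,1]>150)
m[:,:332]=0;m[:,350:]=0;m[:155]=0;m[183:]=0
q=np.argwhere(m);print([(r,q[q[:,0]==r][:,1].mean(),(q[:,0]==r).sum()) for r in np.unique(q[:,0])])
```

```text
0.093 [341.45807703 173.34686021] [array([356.7, 174.3]), array([326.3, 172.4])]
0.111 [341.93970463 168.05270212] [array([357.3, 169. ]), array([326.7, 167.1])]
0.129 [342.42801688 162.68506488] [array([357.9, 163.6]), array([327.1, 161.8])]
0.14 [342.72978055 159.36801128] [array([358.2, 160.3]), array([327.3, 158.5])]
[(np.int64(160), np.float64(341.5), np.int64(2)), (np.int64(161), np.float64(341.5), np.int64(2)), (np.int64(162), np.float64(341.0), np.int64(3)), (np.int64(163), np.float64(341.5), np.int64(2)), (np.int64(164), np.float64(341.0), np.int64(3)), (np.int64(165), np.float64(341.5), np.int64(2)), (np.int64(166), np.float64(341.0), np.int64(3)), (np.int64(167), np.float64(341.0), np.int64(3)), (np.int64(168), np.float64(341.5), np.int64(2)), (np.int64(169), np.float64(341.5), np.int64(2)), (np.int64(170), np.float64(341.5), np.int64(2)), (np.int64(171), np.float64(341.0), np.int64(1)), (np.int64(172), np.float64(341.0), np.int64(1)), (np.int64(173), np.float64(340.5), np.int64(2)), (np.int64(174), np.float64(340.5), np.int64(2)), (np.int64(176), np.float64(339.0), np.int64(1)), (np.int64(177), np.float64(340.0), np.int64(1)), (np.int64(178), np.float64(340.0), np.int64(3)), (np.int64(179), np.float64(341.0), np.int64(1))]
```

The blade matches the estimate within about 2 mm, so I descend and grip.

>>> {"api": "move_arm", "payload": {"increments": [[[1, 0, 0.02, 0.15, 0, 0, 0], [1, 0, 0.02, 0.3, 0, 0, 0], [1, 0, 0.02, 0.45, 0, 0, 0], [1, 0, 0.02, 0.45, 0, 0, 0], [0, 0, 0.02, 0.45, 0, 0, 0], [0, 0, 0.02, 0.45, 0, 0, 0], [0, 0, 0.02, 0.45, 0, 0, 0], [0, 0, 0.02, 0.45, 0, 0, 0]]]}}

```text
time: 2.87
tool_pos: [0.4899, -0.2663, 0.3014]
ee_rot: [3.14, 0.003, 2.034]
wrist_force: [-0.4, -0.1, 0.5]
width: 0.0706
```

>>> {"api": "move_arm", "payload": {"increments": [[[0, 0, 0, 0, 0, 0, 0], [0, 0, 0, 0, 0, 0, 0], [0, 0, 0, 0, 0, 0, 0], [0, 0, 0, 0, 0, 0, 0]]]}}

```text
time: 3.2
tool_pos: [0.4896, -0.266, 0.2998]
ee_rot: [3.142, 0.0, 2.035]
wrist_force: [-0.1, -0.9, -0.2]
width: 0.0441
```

```bash
python3 -c "
from h import *
inc(.488,-.266,.293,2.04)"
```

```text
t 3.2 pos [ 0.4896 -0.266   0.2998] rpy [3.142 0.    2.035] q [-0.6   0.15  1.51 -0.    1.48 -1.06] w 0.0441 F [-0.1 -0.9 -0.2]
shift [ 0.007 -0.014  0.068] rot [ 0.     0.    -0.003]
```

>>> {"api": "move_arm", "payload": {"increments": [[[0.45, 0, 0, 0.03, 0, 0, 0], [0.45, 0, 0, 0.07, 0, 0, 0], [0, 0, 0, 0.07, 0, 0, 0], [0, 0, 0, 0.07, 0, 0, 0], [0, 0, 0, 0.07, 0, 0, 0], [0, 0, 0, 0.07, 0, 0, 0], [0, 0, 0, 0.07, 0, 0, 0], [0, 0, 0, 0.07, 0, 0, 0]]]}}

```text
time: 3.87
tool_pos: [0.4897, -0.2659, 0.2928]
ee_rot: [3.141, 0.0, 2.035]
wrist_force: [0.7, -0.2, -1.0]
width: 0.0149
```

```bash
python3 -c "
from h import *
inc(.488,-.266,.293,2.04)
print(robot.get_obs()['wrist_torque'])"
```

```text
t 3.87 pos [ 0.4897 -0.2659  0.2928] rpy [3.141 0.    2.035] q [-0.6   0.15  1.52  0.    1.47 -1.06] w 0.0149 F [ 0.7 -0.2 -1. ]
shift [ 0.007 -0.016 -0.002] rot [ 0.     0.    -0.003]
[ 0.05419535 -0.37688912  0.02144706]
```

>>> {"api": "move_arm", "payload": {"increments": [[[0, 0, 0, 0, 0, 0, 0], [0, 0, 0, 0, 0, 0, 0], [0, 0, 0, 0, 0, 0, 0], [0, 0, 0, 0, 0, 0, 0]]]}}

```text
time: 4.2
tool_pos: [0.4897, -0.2659, 0.2927]
ee_rot: [3.141, 0.0, 2.035]
wrist_force: [2.4, 1.3, -0.9]
width: 0.0149
```

>>> {"api": "move_arm", "payload": {"increments": [[[0, 0, 0, 0, 0, 0, 0.05], [0, 0, 0, 0, 0, 0, 0.1], [0, 0, 0, 0, 0, 0, 0.15], [0, 0, 0, 0, 0, 0, 0.2], [0, 0, 0, 0, 0, 0, 0.2], [0, 0, 0, 0, 0, 0, 0.2]]]}}

```text
time: 4.7
tool_pos: [0.4899, -0.2659, 0.2928]
ee_rot: [3.14, 0.0, 1.723]
wrist_force: [3.1, 0.8, -1.2]
width: 0.0147
```

```bash
cat >> h.py <<'E'
def dial(name,ya=-.230):
    p,d=robot.snapshot("top"); z=.07
    c=robot.camera_params("top"); hub=np.array([.5168,-.1512])
    # rectify the dial plane about the hub: 0.25mm/px, image right = timer +x, up = timer +y
    ex=np.array([np.cos(ya),np.sin(ya)]); ey=np.array([-np.sin(ya),np.cos(ya)])
    src=[];dst=[]
    for a,b in((-.06,-.06),(.06,-.06),(.06,.06),(-.06,.06)):
        X=hub+a*ex+b*ey; src.append(proj("top",(*X,z))); dst.append((240+a*4000,240-b*4000))
    H=cv2.getPerspectiveTransform(np.float32(src),np.float32(dst))
    w=cv2.warpPerspective(p[:,:,::-1],H,(480,480),flags=cv2.INTER_CUBIC); cv2.imwrite(f"pics/{name}.png",np.clip(w*1.5,0,255).astype('uint8'))
    g=cv2.cvtColor(w,cv2.COLOR_BGR2GRAY); pol=cv2.warpPolar(g,(200,720),(240,240),200,cv2.INTER_LINEAR)
    s=cv2.GaussianBlur(pol[:,60:150].mean(1).reshape(-1,1),(1,9),0).ravel(); i=np.argsort(s)[:1][0]
    ang=-i/720*2*np.pi; print("min dark at",i/2,"deg img; pointer",(3.65-ang)%(2*np.pi),s[i],np.median(s))
E
python3 -c "
from h import *
inc(.488,-.266,.293,2.04)
print(robot.get_obs()['wrist_torque']);dial('d1')"
```

```text
t 4.7 pos [ 0.4899 -0.2659  0.2928] rpy [3.14  0.    1.723] q [-0.6   0.15  1.52  0.    1.47 -0.75] w 0.0147 F [ 3.1  0.8 -1.2]
shift [ 0.002 -0.019 -0.002] rot [ 0.001  0.    -0.202]
[ 0.20343843 -0.80341802  0.13876411]
min dark at 188.5 deg img; pointer 0.6567603328297249 59.44865451388889 133.63845486111111
```

View pics/d1.png

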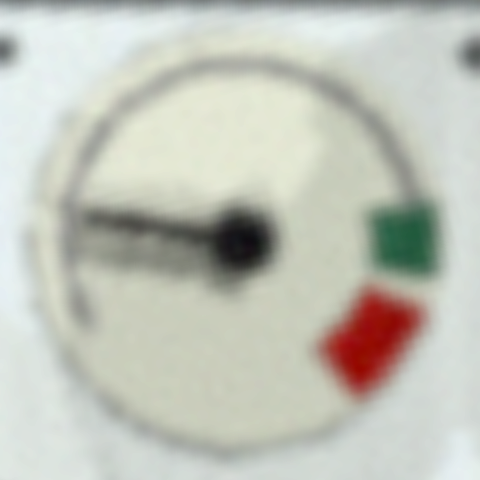

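The pointer moved from about 0.42 to about 0.65 (rectified tip at 85,215, green at 405,240), so the grip drives it. I keep turning.

>>> {"api": "move_arm", "payload": {"increments": [[[0, 0, 0, 0, 0, 0, 0.06], [0, 0, 0, 0, 0, 0, 0.12], [0, 0, 0, 0, 0, 0, 0.18], [0, 0, 0, 0, 0, 0, 0.24], [0, 0, 0, 0, 0, 0, 0.3], [0, 0, 0, 0, 0, 0, 0.36], [0, 0, 0, 0, 0, 0, 0.42], [0, 0, 0, 0, 0, 0, 0.48]]]}}

```text
time: 5.42
tool_pos: [0.4903, -0.2659, 0.2928]
ee_rot: [3.139, -0.001, 0.964]
wrist_force: [5.6, 1.1, -2.4]
width: 0.0148
```

>>> {"api": "move_arm", "payload": {"increments": [[[0, 0, 0, 0, 0, 0, 0.06], [0, 0, 0, 0, 0, 0, 0.12], [0, 0, 0, 0, 0, 0, 0.18], [0, 0, 0, 0, 0, 0, 0.24], [0, 0, 0, 0, 0, 0, 0.3], [0, 0, 0, 0, 0, 0, 0.36], [0, 0, 0, 0, 0, 0, 0.42], [0, 0, 0, 0, 0, 0, 0.48]]]}}

```text
time: 6.08
tool_pos: [0.4904, -0.2663, 0.2928]
ee_rot: [3.139, -0.003, 0.21]
wrist_force: [5.6, -0.8, -3.0]
width: 0.0148
```

>>> {"api": "move_arm", "payload": {"increments": [[[0, 0, 0, 0, 0, 0, 0.06], [0, 0, 0, 0, 0, 0, 0.12], [0, 0, 0, 0, 0, 0, 0.18], [0, 0, 0, 0, 0, 0, 0.24], [0, 0, 0, 0, 0, 0, 0.3], [0, 0, 0, 0, 0, 0, 0.36], [0, 0, 0, 0, 0, 0, 0.42], [0, 0, 0, 0, 0, 0, 0.48]]]}}

```text
time: 6.75
tool_pos: [0.4903, -0.2667, 0.2928]
ee_rot: [3.141, -0.005, -0.544]
wrist_force: [6.8, -2.0, -4.0]
width: 0.0145
```

```bash
python3 -c "
from h import *
inc(.488,-.266,.293,2.04)
print(robot.get_obs()['wrist_torque']);dial('d2')"
```

```text
t 6.75 pos [ 0.4903 -0.2667  0.2928] rpy [ 3.141 -0.005 -0.544] q [-0.6   0.15  1.52 -0.    1.46  1.52] w 0.0145 F [ 6.8 -2.  -4. ]
shift [-0.024  0.006 -0.002] rot [ 4.000e-03 -1.000e-03 -1.645e+00]
[-0.38399416 -1.18860212  0.2723125 ]
min dark at 267.0 deg img; pointer 2.0268437956452736 51.99878472222222 149.6815104166667
```

View pics/d2.png

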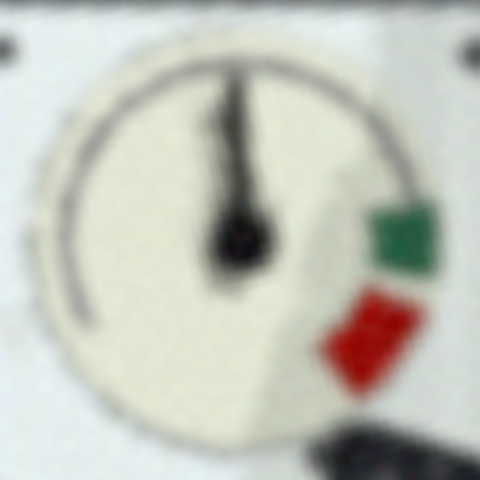

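The pointer is at about 2.03 (straight up, tip at 233,75), so about 2.7 rad of key remains. I release, lift, turn back by π and regrasp.

>>> {"api": "move_arm", "payload": {"increments": [[[1, 0, 0, 0, 0, 0, 0], [1, 0, 0, 0, 0, 0, 0], [1, 0, 0, 0, 0, 0, 0], [1, 0, 0, 0, 0, 0, 0], [1, 0, 0, -0.15, 0, 0, 0], [1, 0, 0, -0.3, 0, 0, 0], [1, 0, 0, -0.5, 0, 0, 0], [1, 0, 0, -0.5, 0, 0, 0]]]}}

```text
time: 7.47
tool_pos: [0.49, -0.2665, 0.3471]
ee_rot: [3.141, -0.007, -0.541]
wrist_force: [1.0, -0.1, 1.6]
width: 0.0648
```

>>> {"api": "move_arm", "payload": {"increments": [[[1, 0, 0, 0, 0, 0, -0.06], [1, 0, 0, 0, 0, 0, -0.13], [1, 0, 0, 0, 0, 0, -0.19], [1, 0, 0, 0, 0, 0, -0.25], [1, 0, 0, 0, 0, 0, -0.32], [1, 0, 0, 0, 0, 0, -0.38], [1, 0, 0, 0, 0, 0, -0.44], [1, 0, 0, 0, 0, 0, -0.5]]]}}

```text
time: 8.13
tool_pos: [0.4893, -0.266, 0.3415]
ee_rot: [-3.141, 0.001, 0.249]
wrist_force: [0.5, 0.1, 0.0]
width: 0.094
```

>>> {"api": "move_arm", "payload": {"increments": [[[1, 0, 0, 0, 0, 0, -0.06], [1, 0, 0, 0, 0, 0, -0.13], [1, 0, 0, 0, 0, 0, -0.19], [1, 0, 0, 0, 0, 0, -0.25], [1, 0, 0, 0, 0, 0, -0.32], [1, 0, 0, 0, 0, 0, -0.38], [1, 0, 0, 0, 0, 0, -0.44], [1, 0, 0, 0, 0, 0, -0.5]]]}}

```text
time: 8.8
tool_pos: [0.4893, -0.2659, 0.3415]
ee_rot: [-3.14, 0.0, 1.034]
wrist_force: [0.7, -0.9, 0.5]
width: 0.0943
```

>>> {"api": "move_arm", "payload": {"increments": [[[1, 0, 0, 0, 0, 0, -0.06], [1, 0, 0, 0, 0, 0, -0.13], [1, 0, 0, 0, 0, 0, -0.19], [1, 0, 0, 0, 0, 0, -0.25], [1, 0, 0, 0, 0, 0, -0.32], [1, 0, 0, 0, 0, 0, -0.38], [1, 0, 0, 0, 0, 0, -0.44], [1, 0, 0, 0, 0, 0, -0.5]]]}}

```text
time: 9.47
tool_pos: [0.4893, -0.266, 0.3415]
ee_rot: [-3.14, -0.001, 1.819]
wrist_force: [-0.2, -0.6, -0.3]
width: 0.0944
```

>>> {"api": "move_arm", "payload": {"increments": [[[1, 0, 0, 0, 0, 0, -0.06], [1, 0, 0, 0, 0, 0, -0.13], [1, 0, 0, 0, 0, 0, -0.19], [1, 0, 0, 0, 0, 0, -0.25], [1, 0, 0, 0, 0, 0, -0.32], [1, 0, 0, 0, 0, 0, -0.38], [1, 0, 0, 0, 0, 0, -0.44], [1, 0, 0, 0, 0, 0, -0.5]]]}}

```text
time: 10.13
tool_pos: [0.4893, -0.2659, 0.3415]
ee_rot: [-3.141, -0.002, 2.605]
wrist_force: [-0.7, 0.0, -0.4]
width: 0.094
```

Run:
```python
from h import *
inc(.490,-.266,.293,2.59)
dial('d3')
p,d=robot.snapshot("side")
cv2.imwrite("pics/s3.png",np.clip(cv2.resize(p[90:230,270:410,::-1],None,fx=4,fy=4,interpolation=cv2.INTER_CUBIC)*1.4,0,255).astype('uint8'))
```

```text
t 10.13 pos [ 0.4893 -0.2659  0.3415] rpy [-3.141e+00 -2.000e-03  2.605e+00] q [-0.6   0.12  1.46 -0.    1.56 -1.63] w 0.094 F [-0.7  0.  -0.4]
shift [-0.007  0.003  0.485] rot [-0.    -0.001  0.009]
min dark at 268.0 deg img; pointer 2.0442970881652176 52.58667534722222 150.8345269097222
```

View pics/s3.png

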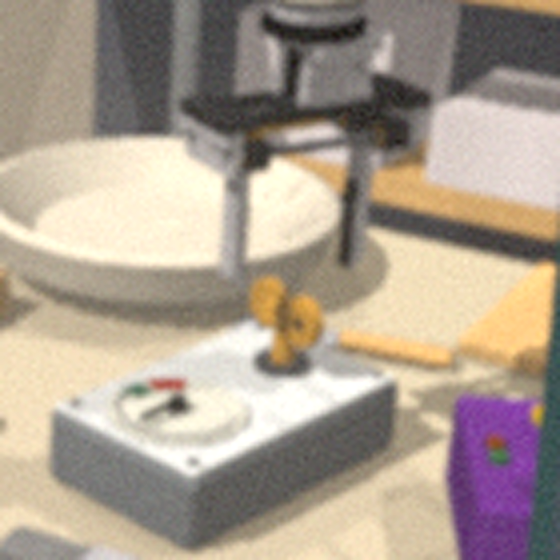

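View pics/d3.png

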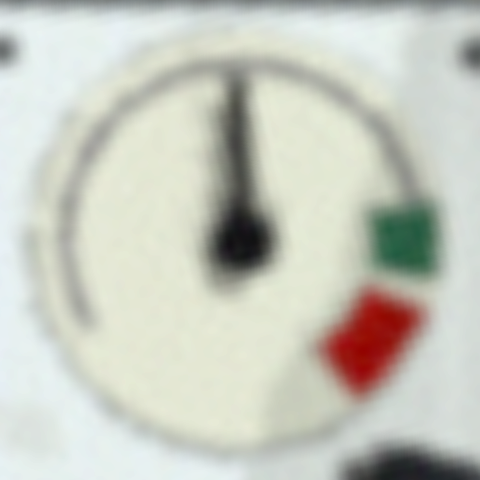

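The side view shows the blade (285,315) between the open fingers, and the dial still reads about 2.04. I regrasp.

>>> {"api": "move_arm", "payload": {"increments": [[[1, 0, 0, 0.12, 0, 0, 0], [1, 0, 0, 0.24, 0, 0, 0], [1, 0, 0, 0.36, 0, 0, 0], [1, 0, 0, 0.48, 0, 0, 0], [1, 0, 0, 0.48, 0, 0, 0], [0, 0, 0, 0.48, 0, 0, 0], [0, 0, 0, 0.48, 0, 0, 0], [0, 0, 0, 0.48, 0, 0, 0]]]}}

```text
time: 10.9
tool_pos: [0.4898, -0.2662, 0.2954]
ee_rot: [-3.141, 0.002, 2.6]
wrist_force: [-0.0, 0.2, 0.2]
width: 0.0774
```

>>> {"api": "move_arm", "payload": {"increments": [[[0, 0, 0, 0, 0, 0, 0], [0, 0, 0, 0, 0, 0, 0], [0, 0, 0, 0, 0, 0, 0], [0, 0, 0, 0, 0, 0, 0], [0, 0, 0, 0, 0, 0, 0], [0, 0, 0, 0, 0, 0, 0], [0, 0, 0, 0, 0, 0, 0], [0, 0, 0, 0, 0, 0, 0]]]}}

```text
time: 11.57
tool_pos: [0.4895, -0.266, 0.2947]
ee_rot: [-3.142, 0.0, 2.6]
wrist_force: [-1.2, -0.2, 0.4]
width: 0.0244
```

>>> {"api": "move_arm", "payload": {"increments": [[[0, 0, 0, 0, 0, 0, 0], [0, 0, 0, 0, 0, 0, 0], [0, 0, 0, 0, 0, 0, 0], [0, 0, 0, 0, 0, 0, 0], [0, 0, 0, 0, 0, 0, 0], [0, 0, 0, 0, 0, 0, 0]]]}}

```text
time: 12.07
tool_pos: [0.4894, -0.2661, 0.2946]
ee_rot: [-3.141, -0.0, 2.6]
wrist_force: [-1.4, -1.5, 0.5]
width: 0.0097
```

>>> {"api": "move_arm", "payload": {"increments": [[[0, 0, 0, 0, 0, 0, 0.06], [0, 0, 0, 0, 0, 0, 0.12], [0, 0, 0, 0, 0, 0, 0.18], [0, 0, 0, 0, 0, 0, 0.24], [0, 0, 0, 0, 0, 0, 0.3], [0, 0, 0, 0, 0, 0, 0.36], [0, 0, 0, 0, 0, 0, 0.42], [0, 0, 0, 0, 0, 0, 0.48]]]}}

```text
time: 12.73
tool_pos: [0.4898, -0.2658, 0.2946]
ee_rot: [3.141, -0.0, 1.842]
wrist_force: [0.6, -0.0, -0.3]
width: 0.0101
```

Run:
```python
from h import *
inc(.490,-.266,.293,2.59)
dial('d4')
```

```text
t 12.73 pos [ 0.4898 -0.2658  0.2946] rpy [ 3.141 -0.     1.842] q [-0.6   0.15  1.52  0.    1.47 -0.87] w 0.0101 F [ 0.6 -0.  -0.3]
shift [-0.003  0.001  0.016] rot [ 0.001  0.    -0.476]
min dark at 297.0 deg img; pointer 2.550442571243572 55.37877604166667 134.68407118055555
```

>>> {"api": "move_arm", "payload": {"increments": [[[0, 0, 0, 0, 0, 0, 0.06], [0, 0, 0, 0, 0, 0, 0.12], [0, 0, 0, 0, 0, 0, 0.18], [0, 0, 0, 0, 0, 0, 0.24], [0, 0, 0, 0, 0, 0, 0.3], [0, 0, 0, 0, 0, 0, 0.36], [0, 0, 0, 0, 0, 0, 0.42], [0, 0, 0, 0, 0, 0, 0.48]]]}}

```text
time: 13.45
tool_pos: [0.4903, -0.2658, 0.2946]
ee_rot: [3.139, -0.001, 1.09]
wrist_force: [3.7, -0.8, -1.5]
width: 0.0104
```

>>> {"api": "move_arm", "payload": {"increments": [[[0, 0, 0, 0, 0, 0, 0.06], [0, 0, 0, 0, 0, 0, 0.12], [0, 0, 0, 0, 0, 0, 0.18], [0, 0, 0, 0, 0, 0, 0.24], [0, 0, 0, 0, 0, 0, 0.3], [0, 0, 0, 0, 0, 0, 0.36], [0, 0, 0, 0, 0, 0, 0.4], [0, 0, 0, 0, 0, 0, 0.4]]]}}

```text
time: 14.12
tool_pos: [0.4906, -0.2661, 0.2946]
ee_rot: [3.139, -0.003, 0.465]
wrist_force: [4.9, -2.3, -3.8]
width: 0.0099
```

Run:
```python
from h import *
inc(.490,-.266,.293,2.59)
dial('d5')
```

```text
t 14.12 pos [ 0.4906 -0.2661  0.2946] rpy [ 3.139e+00 -3.000e-03  4.650e-01] q [-0.6   0.15  1.52  0.    1.47  0.51] w 0.0099 F [ 4.9 -2.3 -3.8]
shift [-0.005 -0.004  0.016] rot [ 3.000e-03  1.000e-03 -1.353e+00]
min dark at 347.0 deg img; pointer 3.4231071972407374 39.00672743055555 134.72758246527775
```

View pics/d5.png

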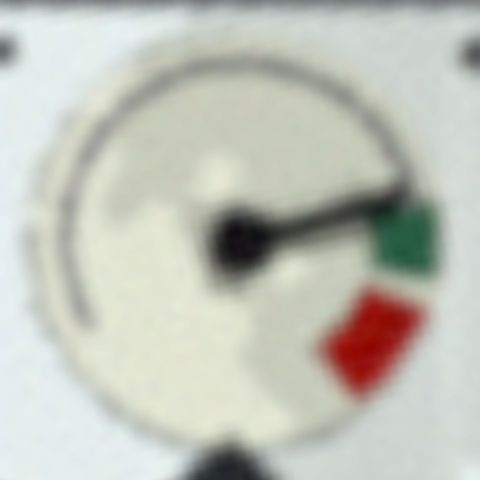

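The pointer is at the upper edge of the green band (tip at 400,192), about 3.42. It needs about 0.36 rad more of key.

>>> {"api": "move_arm", "payload": {"increments": [[[0, 0, 0, 0, 0, 0, 0.04], [0, 0, 0, 0, 0, 0, 0.08], [0, 0, 0, 0, 0, 0, 0.12], [0, 0, 0, 0, 0, 0, 0.16], [0, 0, 0, 0, 0, 0, 0.2], [0, 0, 0, 0, 0, 0, 0.23], [0, 0, 0, 0, 0, 0, 0.23], [0, 0, 0, 0, 0, 0, 0.23]]]}}

```text
time: 14.83
tool_pos: [0.4906, -0.2663, 0.2946]
ee_rot: [3.139, -0.004, 0.106]
wrist_force: [5.0, -2.0, -3.9]
width: 0.01
```

Run:
```python
from h import *
inc(.490,-.266,.293,2.59)
dial('d6')
```

```text
t 14.83 pos [ 0.4906 -0.2663  0.2946] rpy [ 3.139 -0.004  0.106] q [-0.6   0.15  1.52  0.    1.47  0.87] w 0.01 F [ 5.  -2.  -3.9]
shift [-0.006 -0.004  0.016] rot [ 4.000e-03  1.000e-03 -1.582e+00]
min dark at 358.0 deg img; pointer 3.615093414960114 39.203906249999996 143.46030815972222
```

View pics/d6.png

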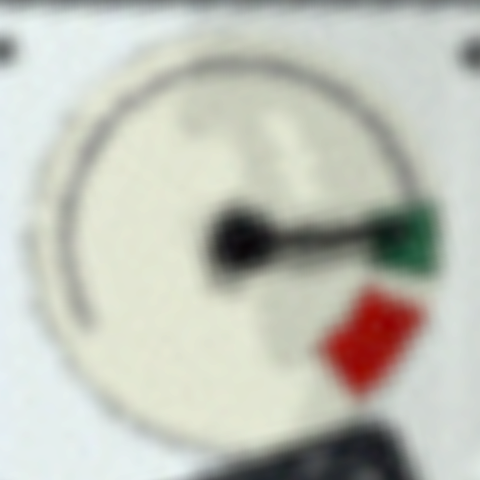

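The pointer is mid green (tip at 400,228), about 3.62. I release and lift.

>>> {"api": "move_arm", "payload": {"increments": [[[1, 0, 0, 0, 0, 0, 0], [1, 0, 0, 0, 0, 0, 0], [1, 0, 0, 0, 0, 0, 0], [1, 0, 0, 0, 0, 0, 0], [1, 0, 0, -0.2, 0, 0, 0], [1, 0, 0, -0.5, 0, 0, 0], [1, 0, 0, -0.8, 0, 0, 0], [1, 0, 0, -1, 0, 0, 0]]]}}

```text
time: 15.55
tool_pos: [0.4895, -0.2659, 0.3979]
ee_rot: [3.139, -0.003, 0.103]
wrist_force: [0.5, 0.0, 0.0]
width: 0.0599
```

Run:
```python
from h import *
inc(.514,.247,.40,.168)
dial('d7')
```

```text
t 15.55 pos [ 0.4895 -0.2659  0.3979] rpy [ 3.139e+00 -3.000e-03  1.030e-01] q [-0.6   0.1   1.37  0.    1.67  0.87] w 0.0599 F [0.5 0.  0. ]
shift [ 0.771 -5.077 -0.03 ] rot [ 0.001 -0.002 -0.041]
min dark at 357.5 deg img; pointer 3.6063667687001413 42.92677951388889 151.79878472222222
```

View pics/d7.png

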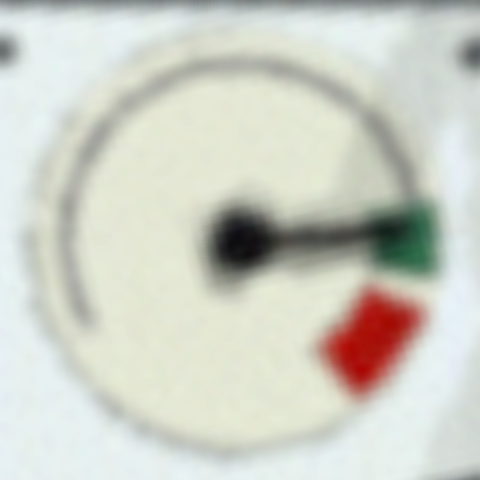

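The pointer holds at about 3.61 after release. I move to the plunger at about (0.514,0.247) with the jaws shut.

>>> {"api": "move_arm", "payload": {"increments": [[[0, 0.04, -0.25, 0, 0, 0, 0], [0, 0.08, -0.5, 0, 0, 0, 0], [0, 0.12, -0.75, 0, 0, 0, 0], [0, 0.15, -1, 0, 0, 0, 0]]]}}

```text
time: 15.93
tool_pos: [0.494, -0.164, 0.3941]
ee_rot: [-3.141, 0.001, 0.102]
wrist_force: [0.7, -0.5, 0.3]
width: 0.044
```

>>> {"api": "move_arm", "payload": {"increments": [[[0, 0.04, -0.25, 0, 0, 0, 0], [0, 0.08, -0.5, 0, 0, 0, 0], [0, 0.12, -0.75, 0, 0, 0, 0], [0, 0.15, -1, 0, 0, 0, 0]]]}}

```text
time: 16.27
tool_pos: [0.4987, -0.0627, 0.3941]
ee_rot: [-3.141, 0.001, 0.103]
wrist_force: [0.1, 0.8, 0.1]
width: 0.0174
```

>>> {"api": "move_arm", "payload": {"increments": [[[0, 0.04, -0.25, 0, 0, 0, 0], [0, 0.08, -0.5, 0, 0, 0, 0], [0, 0.12, -0.75, 0, 0, 0, 0], [0, 0.15, -1, 0, 0, 0, 0]]]}}

```text
time: 16.6
tool_pos: [0.5034, 0.0383, 0.3941]
ee_rot: [-3.142, 0.001, 0.103]
wrist_force: [0.3, -0.7, 0.6]
width: 0.0005
```

>>> {"api": "move_arm", "payload": {"increments": [[[0, 0.04, -0.25, 0, 0, 0, 0], [0, 0.08, -0.5, 0, 0, 0, 0], [0, 0.12, -0.75, 0, 0, 0, 0], [0, 0.15, -1, 0, 0, 0, 0]]]}}

```text
time: 16.93
tool_pos: [0.5081, 0.1393, 0.394]
ee_rot: [3.141, 0.001, 0.103]
wrist_force: [0.6, 0.3, -0.2]
width: 0.0006
```

Run:
```python
from h import *
inc(.514,.247,.35,.168)
```

```text
t 16.93 pos [0.5081 0.1393 0.394 ] rpy [3.141e+00 1.000e-03 1.030e-01] q [ 0.16  0.04  1.44 -0.    1.66  1.63] w 0.0006 F [ 0.6  0.3 -0.2]
shift [ 0.17  -1.066  0.44 ] rot [ 0.     0.001 -0.041]
```

>>> {"api": "move_arm", "payload": {"increments": [[[0, 0.04, -0.25, 0, 0, 0, 0], [0, 0.09, -0.5, 0, 0, 0, 0], [0, 0.13, -0.75, 0, 0, 0, 0], [0, 0.17, -1, 0, 0, 0, 0], [0, 0.17, -1, 0.2, 0, 0, 0], [0, 0.17, -1, 0.45, 0, 0, 0], [0, 0.17, -1, 0.45, 0, 0, 0]]]}}

```text
time: 17.52
tool_pos: [0.5137, 0.2394, 0.3435]
ee_rot: [3.139, 0.011, 0.104]
wrist_force: [-0.5, -0.2, -1.0]
width: 0.0003
```

Run:
```python
from h import *
inc(.514,.247,.317,.168)
p,d=robot.snapshot("side")
cv2.imwrite("pics/s5.png",np.clip(cv2.resize(p[160:300,170:310,::-1],None,fx=4,fy=4,interpolation=cv2.INTER_CUBIC)*1.4,0,255).astype('uint8'))
```

```text
t 17.52 pos [0.5137 0.2394 0.3435] rpy [3.139 0.011 0.104] q [ 0.34  0.15  1.43 -0.    1.58  1.8 ] w 0.0003 F [-0.5 -0.2 -1. ]
shift [ 0.014 -0.076  0.265] rot [ 0.001  0.007 -0.041]
```

View pics/s5.png

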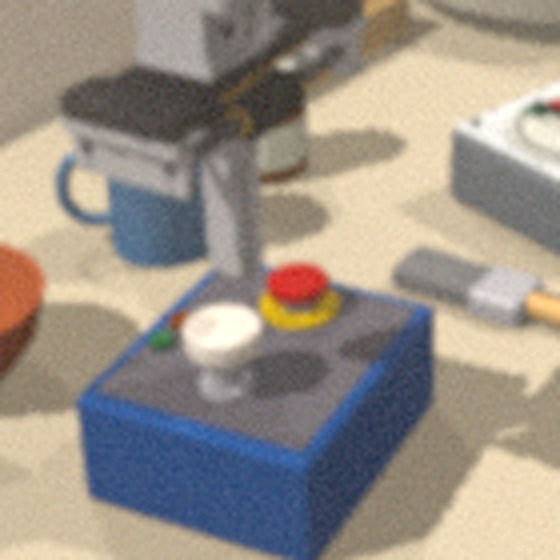

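Run:
```python
from h import *
c=lambda X:((proj("side",X)-[170,160])*4+1.5).round(1)
print("tip exp",c((.5137,.2394,.145)),"plunger exp",c((.514,.247,.118)),c((.5137,.2394,.118)))
print("side plunger",ray("side",170+(222-1.5)/4,160+(327-1.5)/4,.118))
```

```text
tip exp [235.  275.4] plunger exp [228.1 322.6] [237.5 316.5]
side plunger [0.51396664 0.25215667 0.118     ]
```

>>> {"api": "move_arm", "payload": {"increments": [[[0, 0.01, -0.1, 0, 0, 0, 0], [0, 0.01, -0.1, 0.1, 0, 0, 0], [0, 0.01, -0.1, 0.2, 0, 0, 0], [0, 0.01, -0.1, 0.28, 0, 0, 0], [0, 0.01, -0.1, 0.34, 0, 0, 0], [0, 0.01, -0.1, 0.4, 0, 0, 0], [0, 0.01, -0.1, 0.4, 0, 0, 0]]]}}

```text
time: 18.15
tool_pos: [0.515, 0.2491, 0.3093]
ee_rot: [3.141, 0.0, 0.102]
wrist_force: [-1.5, -1.3, 4.6]
width: 0.0004
```

Run:
```python
from h import *
inc(.514,.249,.297,.168)
```

```text
t 18.15 pos [0.515  0.2491 0.3093] rpy [3.141 0.    0.102] q [ 0.35  0.17  1.46 -0.    1.5   1.82] w 0.0004 F [-1.5 -1.3  4.6]
shift [-0.01   0.     0.123] rot [ 0.     0.    -0.042]
```

Contact force is 4.6 N, so the tool is pressing the plunger as expected. I continue to the end of the stroke.

>>> {"api": "move_arm", "payload": {"increments": [[[0, 0, 0, 0.03, 0, 0, 0], [0, 0, 0, 0.06, 0, 0, 0], [0, 0, 0, 0.09, 0, 0, 0], [0, 0, 0, 0.12, 0, 0, 0], [0, 0, 0, 0.13, 0, 0, 0], [0, 0, 0, 0.13, 0, 0, 0], [0, 0, 0, 0.13, 0, 0, 0], [0, 0, 0, 0.13, 0, 0, 0]]]}}

```text
time: 18.82
tool_pos: [0.5148, 0.2491, 0.2991]
ee_rot: [-3.142, -0.001, 0.102]
wrist_force: [-3.7, -1.2, 9.9]
width: 0.0004
```

Run:
```python
from h import *
inc(.514,.249,.297,.168)
p,d=robot.snapshot("side")
cv2.imwrite("pics/s6.png",np.clip(cv2.resize(p[160:300,170:310,::-1],None,fx=4,fy=4,interpolation=cv2.INTER_CUBIC)*1.4,0,255).astype('uint8'))
```

```text
t 18.82 pos [0.5148 0.2491 0.2991] rpy [-3.142e+00 -1.000e-03  1.020e-01] q [ 0.35  0.18  1.48 -0.    1.48  1.82] w 0.0004 F [-3.7 -1.2  9.9]
shift [-0.008  0.     0.021] rot [ 0.    -0.001 -0.042]
```

View pics/s6.png

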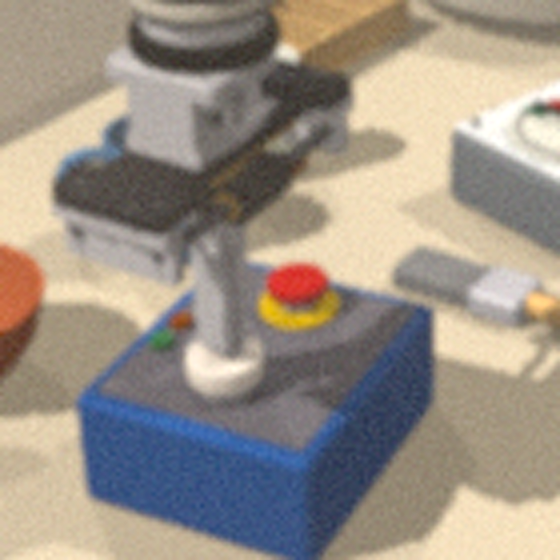

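The fingers sit on the white head (225,365), which is nearly down at 9.9 N. I push a few mm more until the force shows the end stop.

>>> {"api": "move_arm", "payload": {"increments": [[[0, 0, 0, 0.02, 0, 0, 0], [0, 0, 0, 0.04, 0, 0, 0], [0, 0, 0, 0.05, 0, 0, 0], [0, 0, 0, 0.05, 0, 0, 0], [0, 0, 0, 0.05, 0, 0, 0], [0, 0, 0, 0.05, 0, 0, 0], [0, 0, 0, 0.05, 0, 0, 0], [0, 0, 0, 0.05, 0, 0, 0]]]}}

```text
time: 19.53
tool_pos: [0.5146, 0.2491, 0.2973]
ee_rot: [-3.141, -0.003, 0.102]
wrist_force: [-9.0, -2.6, 20.2]
width: 0.0003
```

The force is 20 N, above the spring's 10.5 N maximum, and travel has stalled, so this is the end of the stroke. I hold briefly, then raise.

>>> {"api": "move_arm", "payload": {"increments": [[[0, 0, 0, 0, 0, 0, 0], [0, 0, 0, 0, 0, 0, 0], [0, 0, 0, 0, 0, 0, 0], [0, 0, 0, -0.1, 0, 0, 0], [0, 0, 0, -0.3, 0, 0, 0], [0, 0, 0, -0.5, 0, 0, 0], [0, 0, 0, -0.75, 0, 0, 0], [0, 0, 0, -1, 0, 0, 0]]]}}

```text
time: 20.2
tool_pos: [0.5149, 0.2491, 0.392]
ee_rot: [3.141, 0.001, 0.102]
wrist_force: [0.7, 0.2, 0.6]
width: 0.0004
```

>>> {"api": "move_arm", "payload": {"increments": [[[0, -0.2, 0.2, 0, 0, 0, 0], [0, -0.4, 0.4, 0, 0, 0, 0], [0, -0.6, 0.6, 0, 0, 0, 0], [0, -0.8, 0.8, 0, 0, 0, 0], [0, -1, 1, 0, 0, 0, 0], [0, -1, 1, 0, 0, 0, 0], [0, -1, 1, 0, 0, 0, 0]]]}}

```text
time: 20.78
tool_pos: [0.4252, 0.1389, 0.3919]
ee_rot: [-3.141, -0.001, 0.101]
wrist_force: [1.2, -0.0, 0.6]
width: 0.0006
```

Run:
```python
from h import *
inc(.514,.249,.297,.168)
dial('d9')
p,d=robot.snapshot("side")
a=cv2.resize(p[:,:,::-1],(560,420))
cv2.imwrite("pics/s8.png",np.clip(a*1.4,0,255).astype('uint8'))
b=cv2.cvtColor(p,cv2.COLOR_RGB2HSV);m=(b[:,:,1]<70)&(b[:,:,2]>150);m[:230]=0;m[260:]=0;m[:,:205]=0;m[:,250:]=0
print(np.argwhere(m).mean(0),m.sum())
b=cv2.cvtColor(cv2.imread("pics/side0.png"),cv2.COLOR_BGR2HSV);m=(b[:,:,1]<70)&(b[:,:,2]>150);m[:230]=0;m[260:]=0;m[:,:205]=0;m[:,250:]=0
print(np.argwhere(m).mean(0),m.sum())
```

```text
t 20.78 pos [0.4252 0.1389 0.3919] rpy [-3.141e+00 -1.000e-03  1.010e-01] q [ 0.19 -0.14  1.62  0.    1.66  1.66] w 0.0006 F [ 1.2 -0.   0.6]
shift [ 0.992 -1.006  0.951] rot [-0.    -0.001 -0.043]
min dark at 357.5 deg img; pointer 3.6063667687001413 43.76970486111112 148.87350260416667
[239.60730594 219.78538813] 219
[239.28937729 219.63369963] 273
```

View pics/s8.png

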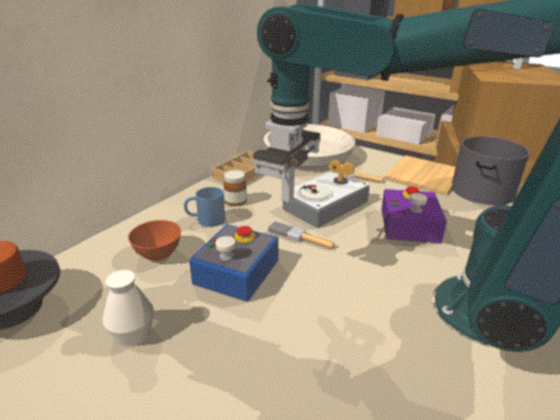

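View pics/d9.png

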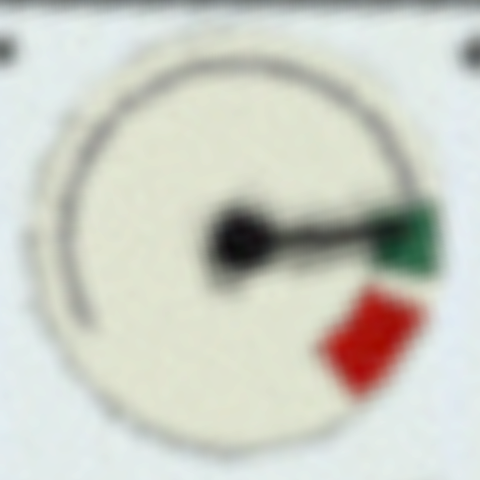

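The plunger is back up at (225,243) with its centroid unchanged, the stop button is up at (244,233), and the bystanders stand where they were. The pointer is in green at about 3.61, the arm is clear at z 0.39, and its force reading is close to zero. I hand in.

```bash
python3 -c "
from bench import robot
print(robot.close_job())"
```

```text
the job is handed in; nothing more can be done
None
```

I wound the timer key in two grasps and pressed the blue start box's plunger to the end of its stroke. The job is handed in at about 21 s of the 66 s limit; no verdict was reported.

- **Timer:** the pointer went from about 0.42 to about 3.61 rad, which is inside the green band (3.45 to 3.85). It read the same after I released the key and again after the plunger press. My angle reading from the picture is good to a few hundredths of a rad.
- **Plunger:** the fingers stalled at 20 N, above the spring's 10.5 N maximum, so I took that as the end stop. I held it for about 0.5 s. Afterwards it was back up: its position in the side picture was within half a pixel of the start.
- **Everything else:** in the last side picture the red stop button was up, the bystanders that could be seen stood where they were, and the arm was clear of everything. I judged the bystanders by eye, and the spatula was mostly hidden behind the timer.

The two cameras disagreed by about 4 mm on the plunger's y position. I pressed at 0.249, nearer the top camera's figure, and the fingers landed on the head. No check failed.

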